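# Put the bench back in order for the scale check

## Robot

A 6-joint arm with a two-finger parallel gripper is mounted at the origin on the work surface. World frame = base frame: x ahead of the robot, y to its left, z up, the work surface at z = 0. Lengths are in m, angles in rad, forces in N, time in s.
With the tool pointing down it reaches from about 0.4 to 0.825 m from the base axis. Payload 7 kg.
Tool frame: the origin (TCP) lies at the very end of the fingers, on their centre line; the grasp point (between the pads) lies 19 mm behind it; z points along the fingers, y is the line along which they close (so a half turn about z gives the same grasp; the last joint's range is limited). The gripper opens to 88 mm and grips with 3 to 60 N. Pads are 19 mm wide; open, the fingers measure 130 mm over their backs; the gripper's body (78 mm by 193 mm) begins 47 mm behind the grasp point.
Start: joints at [-1.03, 0.359, 0.012, 0, -1.224, -0.288], TCP at [0.169, -0.654, 0.227] pointing down, gripper open.
Joint ranges: [-3.07, 3.07], [-1.43, 2.12], [-1.02, 1.25], [-3.03, 1.67], [-3.05, -0], [-3.03, 3.03]. Speed limits (rad/s): [2.39, 2.39, 3.01, 3.14, 3.14, 3.14].

## Interface

Orientations are given as [roll, pitch, yaw] about the fixed x, y, z axes, in that order (R = Rz(yaw) Ry(pitch) Rx(roll)).
In Python, from station import arm, grab_frame gives the robot as it stands.
- The arm moves only by the tool jog_arm, never from a script. Its argument "deltas" is a list that holds one entry, the list of rows, each a list of 4 numbers: the shift along the tool's x, y, z in units of 60 mm (1.0 is 60 mm), then the turn about the tool's z in units of 5 degrees (1.0 is 5 degrees). A call has 1 to 8 rows; each row is the pose to reach, as a shift and turn from the pose commanded when the call began, along the tool's axes at that moment; what a row does not reach only later rows make up. A row lasts 1/8 s, in which the tool goes at most 62.5 mm and 10.7 degrees, less where a joint would pass 70% of its speed; a pose out of reach is approached as far as the arm can. A call with a gripper value outside its range is refused whole. "grip" is the finger opening in mm, from 0 to 87.6, set as the call begins (left out, the last holds). The fingers move at their own pace and stop on an object; "squeeze" is the grip in N (left out, the last holds). Time passes only in rows, so rows that repeat a pose let the fingers close. It gives the time, the measured TCP pose, the force, the opening and the grip force at its end, in the units of the state.
- arm.get_state(): the state, without advancing time (a new reading comes with each control period).
- grab_frame(name): name is "scene" or "top"; returns a dict with "img" (420x560x3 uint8, red, green, blue), "vfov" (degrees; the focal length in pixels is half the picture's height over the tangent of half this angle, whatever the lens; pixels are square), "cx", "cy" (the principal point, pixels), "dist_coeffs" ([k1, k2, p1, p2, k3] as OpenCV has them; the pictures are not rectified), "xyz" and "rotation" of the camera in the world. Camera axes: x right, y down, z forward; pixel columns grow to the right and rows downward; lengths in m; the calibration is good to about 2 mm. A picture is of the moment at which its call begins. There is no depth.
- arm.job_done(): hands the job in; it is judged then, once.
The state is a dict: "t": time; "q": joint angles; "qd": joint speeds; "joint_efforts": joint torques, N m; "eef_pos": TCP position; "ee_rot": TCP orientation; "force": force on the tool from outside, world axes, zero at the start; "moment": the same for the moment, N m; "width": finger opening in m; "gripper_force": force on a finger pad.
Only numpy, scipy, OpenCV 4.12 (cv2) and the standard library are available. Lean on these libraries where they do the work, as an engineer would, in place of code of your own. Each camera call takes 0.05 s, during which the arm holds its last target. There are 200 camera calls.

## Task

Everything on this blood lab bench stands on the wrong piece of equipment: put the steel check weight in the middle of the scale's pan, the beaker in the middle of the stirrer's plate and the amber bottle in the middle of the drip tray. Only the round cork mat is free, so on the way stand one of the three on it, fairly central, and let go of it there. Keep all three upright, set them down rather than drop them, and leave the tape roll, the vial and the clamp where they are.

Things in the scene. Friction and masses are not known exactly. Their poses are not given: they have to be found in the camera images.
- weight: check weight, polished steel, loose, 0.5 kg: upright cylinder 42 mm across and 45 mm high with a narrow neck and a knob (26 mm across) on top, 68 mm high in all. Origin: centre of its underside; z up along its axis. At the start it stands in the drip tray
- beaker: white plastic beaker, loose, empty, about 0.12 kg: straight round wall 60 mm across outside (3 mm thick), 90 mm high, open at the top, with a small pouring lip at the rim. Origin: centre of its underside; z up along its axis. At the start it stands on the scale
- bottle: amber glass reagent bottle with a paper label and black cap, loose, 0.17 to 0.34 kg: round body 56 mm across up to 85 mm height, then a shoulder to the cap (38 mm across), 120 mm high in all. Origin: centre of its underside; z up along its axis. At the start it stands on the stirrer
- scale: compact bench scale, fixed: grey box 155 x 130 mm with a round steel pan 110 mm across, display and two buttons on its front strip. Origin: on the bench, straight under the centre of the pan; the pan's top is 44 mm above the origin; x points from the front strip to the back, z up
- stirrer: magnetic stirrer, fixed: grey box 155 x 130 mm with a rectangular white ceramic plate 105 x 115 mm, black knob on its front strip (top of the knob 52 mm above the origin). Origin: on the bench, straight under the centre of the plate; the plate's top is 48 mm above the origin; x points from the front strip to the back, z up
- drip_tray: square aluminium drip tray, fixed: 135 x 135 mm outside, walls 4 mm thick and 12 mm high. Origin: centre of its underside on the bench; its floor is 4 mm above the origin; z up
- cork_mat: round flat cork mat, fixed, 120 mm across and 5 mm thick, empty at the start: the free spot. Origin: centre of its underside on the bench; its top is 5 mm above the origin; z up
- tape_roll: bystander: roll of paper tape lying flat, loose, 64 mm across, 40 mm hole, 19 mm high. Origin: centre of its underside
- vial: bystander: small glass vial with aluminium cap, loose, upright, 26 mm across, 48 mm high. Origin: centre of its underside
- clamp: bystander: steel clamp (scissor-shaped forceps) lying flat, loose, about 145 mm long along its x, 75 mm wide across the finger rings, 6 to 8 mm high. Origin: near its middle, on the bench
Not all that is in view belongs to the job. Leave any green or purple look-alike of the beaker alone.

How it is judged:
On the way:
1. one of the three (weight, beaker or bottle) stands released on the cork mat, upright, within 30 mm of its middle (((horizontal distance between weight and cork_mat below 0.03 m and z of weight in the frame of cork_mat between 0 and 0.01 m and angle between weight's own z axis and vertical below 0.1 rad and linear speed of weight below 0.03 m/s and contact force between the fingers and weight below 0.2 N) or (horizontal distance between beaker and cork_mat below 0.03 m and z of beaker in the frame of cork_mat between 0 and 0.01 m and angle between beaker's own z axis and vertical below 0.1 rad and linear speed of beaker below 0.03 m/s and contact force between the fingers and beaker below 0.2 N) or (horizontal distance between bottle and cork_mat below 0.03 m and z of bottle in the frame of cork_mat between 0 and 0.01 m and angle between bottle's own z axis and vertical below 0.1 rad and linear speed of bottle below 0.03 m/s and contact force between the fingers and bottle below 0.2 N))), for 0.2 s.
At the end, for the whole second after the job is handed in: The weight stands on the scale's pan, the beaker on the stirrer's plate and the bottle on the drip tray's floor, each within 15 mm (horizontally) of the middle of its place, resting on it (height within 5 mm), upright within 0.1 rad, at rest and released (horizontal distance between weight and scale below 0.015 m and z of weight in the frame of scale between 0.039 and 0.049 m and angle between each of weight, beaker, bottle's own z axis and vertical below 0.1 rad and linear speed of each of weight, beaker, bottle below 0.03 m/s and contact force between the fingers and weight below 0.2 N and horizontal distance between beaker and stirrer below 0.015 m and z of beaker in the frame of stirrer between 0.043 and 0.053 m and contact force between the fingers and beaker below 0.2 N and horizontal distance between bottle and drip_tray below 0.015 m and z of bottle in the frame of drip_tray between -0.001 and 0.009 m and contact force between the fingers and bottle below 0.2 N); the robot touches nothing.
It fails at once if the tape roll, the vial or the clamp is shifted by more than 25 mm (distance of any of tape_roll, vial, clamp from where it was at the start of the episode above 0.025 m).
It fails at once if the weight, beaker or bottle tips by more than 0.5 rad (angle between any of weight, beaker, bottle's own z axis and vertical above 0.5 rad).
It fails at once if the weight, beaker or bottle is dropped (moves faster than 0.6 m/s, a fall of about 2 cm, with no finger on it) ((contact force between the fingers and weight below 0.2 N and linear speed of weight above 0.6 m/s) or (contact force between the fingers and beaker below 0.2 N and linear speed of beaker above 0.6 m/s) or (contact force between the fingers and bottle below 0.2 N and linear speed of bottle above 0.6 m/s)).
It also fails if it takes over 118 s, if anything falls off the work surface, if the arm or the gripper's body presses on something with over 40 N, if the wrist force passes 120 N, or if a joint passes its speed limit or range.

## Working session

There is one attempt and no reset: what is moved stays moved. The work goes in short steps, Python scripts to look and compute and a tool call to move; the robot and the scene stay as the last step left them, time stands still between calls to the robot, and variables do not carry over. Pictures are saved under pics/ and viewed, at most 14 in all, crops included, and the job is handed in when it is done.

Besides the shell and the picture viewer there is one more tool, called after "Call:" as a command line: name --argument value ..., lists and objects as JSON in quotes. jog_arm: Moves the arm, as the interface text tells. Its arguments: {"type":"object","properties":{"deltas":{"type":"array"},"grip":{"type":"number"},"squeeze":{"type":"number"}},"required":["deltas"]}

```bash
mkdir -p pics; ls; python3 - <<'E'
from station import arm, grab_frame
import cv2,numpy as np
s=arm.get_state();print({k:np.round(v,4).tolist() for k,v in s.items()})
for n in("scene","top"):
    f=grab_frame(n);cv2.imwrite(f"pics/{n}0.png",f["img"][:,:,::-1])
    print({k:np.round(v,4).tolist() for k,v in f.items() if k!="img"})
E
```

```text
pics
{'t': 0.0, 'q': [-1.0299, 0.3594, 0.0111, -0.0004, -1.2241, -0.2881], 'qd': [-0.0009, -0.0001, 0.0, 0.0015, 0.0014, -0.0001], 'joint_efforts': [-0.0004, -58.2717, 29.3053, 6.9973, 0.007, -0.0002], 'eef_pos': [0.1687, -0.6531, 0.2256], 'ee_rot': [3.1399, -0.0001, -2.8889], 'force': [-0.3443, -0.2969, 0.2654], 'moment': [-0.0239, 0.0417, 0.039], 'gripper_force': 0.0, 'width': 0.0879}
{'vfov': 57.6639, 'cx': 278.3627, 'cy': 209.1289, 'dist_coeffs': [-0.0357, 0.0, 0.0, 0.0, 0.0], 'xyz': [0.8083, 0.5262, 0.7029], 'rotation': [-2.3313, -0.0059, 2.6167]}
{'vfov': 55.1606, 'cx': 286.7325, 'cy': 208.8939, 'dist_coeffs': [-0.0713, 0.0, 0.0, 0.0, 0.0], 'xyz': [0.3941, -0.0543, 0.9823], 'rotation': [-3.0651, 0.0205, -1.5887]}
```

View pics/top0.png

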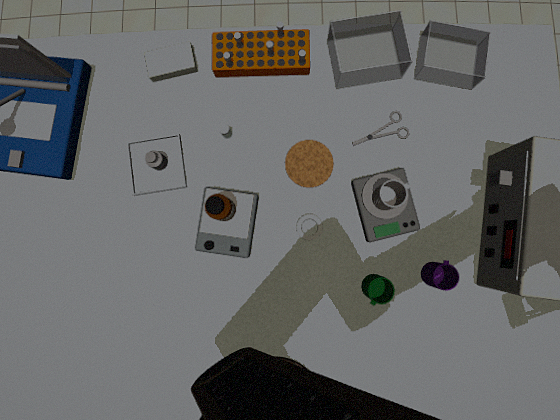

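View pics/scene0.png

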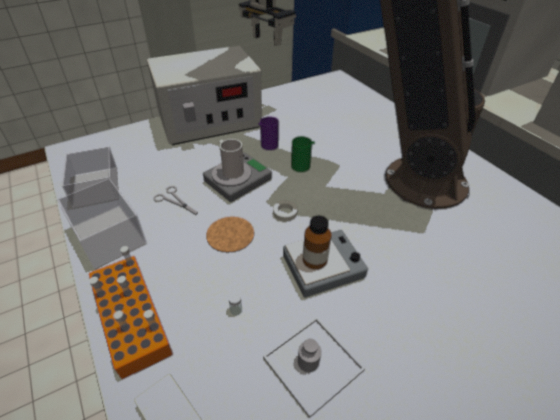

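The top view has +x up and +y left. Candidates for each thing:
- **Weight:** grey cylinder in the tray (155,158); the vial (226,131) is the look-alike.
- **Beaker:** white cup on the scale (388,194). The look-alikes are green (377,289) and purple (440,275), and the tape ring is at (307,225).
- **Bottle:** amber with a black cap (219,206).
- **Free spot:** cork mat (309,163).

I'll check these in a close crop.

```bash
cat > h.py <<'E'
import numpy as np,cv2
from scipy.spatial.transform import Rotation as R
def cam(f):
    h=f["img"].shape[0];F=h/2/np.tan(np.radians(f["vfov"])/2)
    K=np.array([[F,0,f["cx"]],[0,F,f["cy"]],[0,0,1]]);r=np.array(f["rotation"])
    return K,np.array(f["dist_coeffs"],float),(R.from_euler("xyz",r).as_matrix() if r.size==3 else r),np.array(f["xyz"])
def ray(f,px,z):
    K,d,M,o=cam(f);u=cv2.undistortPoints(np.array(px,float).reshape(-1,1,2),K,d)[:,0]
    v=np.c_[u,np.ones(len(u))]@M.T
    return o+v*((z-o[2])/v[:,2])[:,None]
def proj(f,P):
    K,d,M,o=cam(f);P=np.array(P,float).reshape(-1,3)
    return cv2.projectPoints(P,cv2.Rodrigues(M.T)[0],-M.T@o,K,d)[0][:,0]
E
python3 - <<'E'
from station import grab_frame
import cv2,numpy as np
from h import *
for n,(y,x,hh,w) in {"top":(110,110,160,320),"scene":(120,140,290,260)}.items():
    f=grab_frame(n);im=f["img"];np.save(f"pics/{n}.npy",im)
    import pickle;pickle.dump(f,open(f"{n}.pkl","wb"))
    c=im[y:y+hh,x:x+w,::-1];k=800/w if n=="top" else 2
    c=np.clip(255*(c/255.)**.7*1.2,0,255).astype(np.uint8)
    cv2.imwrite(f"pics/{n}_crop.png",cv2.resize(c,None,fx=k,fy=k,interpolation=cv2.INTER_CUBIC))
    hsv=cv2.cvtColor(im,cv2.COLOR_RGB2HSV)
    m=cv2.inRange(hsv,(5,90,120),(20,255,255));nn,l,st,ce=cv2.connectedComponentsWithStats(m)
    for i in range(1,nn):
        if st[i,4]>300: print(n,st[i],ce[i],ray(f,ce[i],.005))
E
```

```text
top [ 212   29   98   41 1652] [261.26755448  49.85290557] [[0.8771819 0.0219783 0.005    ]]
scene [ 207  217   47   35 1271] [229.72147915 233.90715972] [[ 0.58676061 -0.08924765  0.005     ]]
scene [  89  256   80  113 3093] [127.47462011 314.27998707] [[0.86578597 0.01160825 0.005     ]]
```

View pics/top_crop.png

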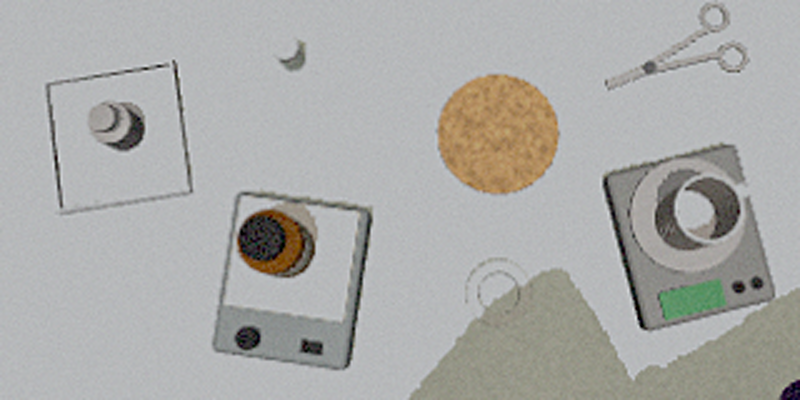

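View pics/scene_crop.png

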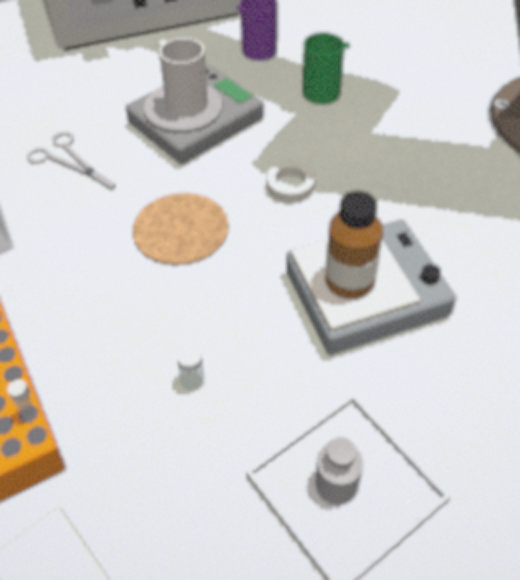

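The crop confirms the choices. In crop pixels: weight with knob at (104,116), amber bottle cap at (262,239), white beaker rim at (709,211) with its lip at the upper right, cork at (498,134). I'll refine these with masks and cast rays in both views.

```bash
python3 - <<'E'
import pickle
from h import *
T=pickle.load(open("top.pkl","rb"));S=pickle.load(open("scene.pkl","rb"))
t=lambda *a:np.array(a,float)/2.5+110-.3
s=lambda *a:np.array(a,float)/2+np.array([140,120])-.25
p=lambda n,v:print(n,np.round(v,4).tolist())
g={"tray":(.012,[(47,84),(175,63),(192,191),(60,212)],[(353,401),(447,497),(248,475)]),
"weight":(.072,[(104,116)],[(340,449)]),
"plate":(.048,[(240,195),(362,212),(348,322),(225,305)],[(325,327),(418,294),(290,253)]),
"cap":(.168,[(262,239)],[(358,207)]),
"pan":(.044,[(689,213)],[(184,104)]),
"rim":(.134,[(709,211)],[(183,52)]),
"mat":(.005,[(498,134)],[(181,228)]),
"tape":(.019,[(499,290)],[(290,180)])}
for n,(z,a,b) in g.items():
    A=ray(T,t(*a),z)[:,:2];B=ray(S,s(*b),z)[:,:2]
    p(n+" top",A.mean(0));p(n+" scene",B if n in("tray","plate") else B.mean(0))
    if len(a)>1:p("  corners",A);p("  sides",np.linalg.norm(A-np.roll(A,1,0),axis=1))
    if n=="tray":p(" mid scene",(B[1]+B[2])/2)
    if n=="plate":p(" ",B)
E
```

```text
tray top [0.5854, 0.2841]
tray scene [[0.5374, 0.2192], [0.518, 0.3446], [0.6663, 0.2345]]
  corners [[0.6414, 0.3578], [0.6587, 0.2273], [0.5298, 0.2094], [0.5119, 0.3421]]
  sides [0.1304, 0.1317, 0.1302, 0.1339]
 mid scene [0.5921, 0.2895]
weight top [0.5939, 0.2768]
weight scene [0.5973, 0.2793]
plate top [0.4591, 0.1032]
plate scene [[0.5286, 0.1497], [0.4185, 0.1636], [0.5084, 0.0449]]
  corners [[0.5199, 0.1537], [0.5014, 0.0384], [0.3988, 0.0527], [0.4165, 0.1681]]
  sides [0.1044, 0.1167, 0.1036, 0.1168]
  [[0.5286, 0.1497], [0.4185, 0.1636], [0.5084, 0.0449]]
cap top [0.4671, 0.1088]
cap scene [0.4751, 0.1152]
pan top [0.4948, -0.2683]
pan scene [0.495, -0.2669]
rim top [0.4865, -0.2649]
rim scene [0.4922, -0.2597]
mat top [0.5808, -0.0922]
mat scene [0.5854, -0.0891]
tape top [0.4269, -0.0892]
tape scene [0.4313, -0.0837]
```

Call:
jog_arm --deltas '[[[0, 0, -0.7, -1], [-0.9, 0.6, -0.7, -3], [-1.8, 1.3, -0.7, -5], [-2.7, 2.0, -0.7, -7], [-3.6, 2.7, -0.7, -9], [-4.5, 3.3, -0.7, -11], [-5.4, 4.0, -0.7, -13], [-6.3, 4.6, -0.7, -15.1]]]' --grip 87.6

```text
t: 1.2
eef_pos: [0.4466, -0.3132, 0.2688]
ee_rot: [-3.141, -0.0, -1.565]
force: [0.7, -1.5, -0.1]
width: 0.0877
gripper_force: 0.0
```

Call:
jog_arm --deltas '[[[-0.4, -0.35, 0, -0.05], [-0.85, -0.7, 0.5, -0.05], [-0.85, -0.7, 1.2, -0.05], [-0.85, -0.7, 1.8, -0.05], [-0.85, -0.7, 1.8, -0.05]]]'

```text
t: 1.82
eef_pos: [0.4858, -0.2634, 0.1581]
ee_rot: [3.136, 0.001, -1.567]
force: [-0.3, 0.9, 0.8]
width: 0.0878
gripper_force: 0.0
```

```bash
cat > look.py <<'E'
import sys,cv2,numpy as np
from station import grab_frame,arm
from h import *
n=sys.argv[1];x,y,w,hh=map(int,sys.argv[3:7]);f=grab_frame(n)
k=min(800/w,600/hh);c=f["img"][y:y+hh,x:x+w,::-1]
c=cv2.resize(np.clip(255*(c/255.)**.7*1.2,0,255).astype(np.uint8),None,fx=k,fy=k,interpolation=cv2.INTER_CUBIC)
s=arm.get_state();q=(proj(f,s["eef_pos"])[0]-[x,y]+.5)*k
cv2.drawMarker(c,tuple(int(v) for v in q),(0,0,255),0,12,1)
cv2.imwrite(sys.argv[2],c);print(np.round(s["eef_pos"],4),k,q)
E
python3 look.py scene pics/a1.png 140 70 200 150
```

```text
[ 0.4872 -0.2641  0.1603] 4.0 [367.87902011 265.47398709]
```

View pics/a1.png

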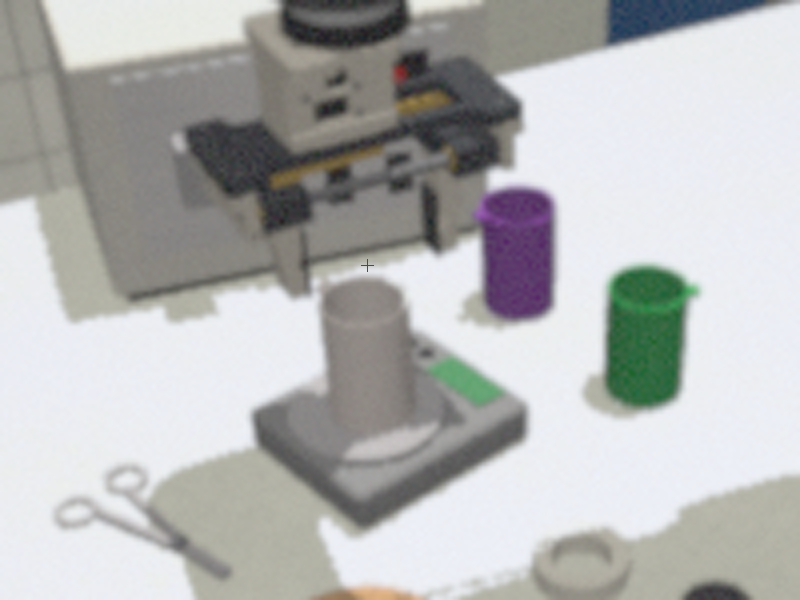

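Fingers straddle the white beaker's rim (365,300 in the crop), with the TCP marker centred on it. Green and purple stay clear. Descending and gripping gently.

Call:
jog_arm --deltas '[[[0, 0, 0.4, 0], [0, 0, 0.8, 0], [0, 0, 1.1, 0], [0, 0, 1.1, 0]]]'

```text
t: 2.38
eef_pos: [0.488, -0.2644, 0.0954]
ee_rot: [-3.141, -0.0, -1.567]
force: [0.5, -0.4, -0.1]
width: 0.0879
gripper_force: 0.0
```

Call:
jog_arm --deltas '[[[0, 0, 0, 0], [0, 0, 0, 0], [0, 0, 0, 0], [0, 0, 0, 0], [0, 0, 0, 0], [0, 0, 0, 0], [0, 0, 0, 0], [0, 0, 0, 0]]]' --grip 50 --squeeze 8

```text
t: 3.38
eef_pos: [0.4885, -0.2642, 0.0953]
ee_rot: [-3.14, -0.001, -1.566]
force: [1.5, -0.5, 5.6]
width: 0.0603
gripper_force: 8.0
```

Call:
jog_arm --deltas '[[[0, 0, -0.3, 0], [0, 0, -0.7, 0], [-0.4, -0.2, -1.1, 0], [-0.9, -0.5, -1.3, 0], [-1.5, -0.8, -1.3, 0], [-2.1, -1.1, -1.3, 0], [-2.6, -1.4, -1.3, 0], [-2.86, -1.57, -1.3, 0]]]'

```text
t: 4.38
eef_pos: [0.5812, -0.0906, 0.1718]
ee_rot: [3.14, 0.0, -1.566]
force: [-0.6, -0.8, -0.3]
width: 0.0605
gripper_force: 8.0
```

Call:
jog_arm --deltas '[[[0, 0, 0.3, 0], [0, 0, 0.6, 0], [0, 0, 0.6, 0]]]'

```text
t: 4.75
eef_pos: [0.5796, -0.0924, 0.1348]
ee_rot: [3.137, -0.0, -1.567]
force: [-0.3, 0.3, -0.5]
width: 0.0605
gripper_force: 8.0
```

```bash
python3 look.py scene pics/a2.png 140 110 200 150
```

```text
[ 0.5805 -0.0924  0.136 ] 4.0 [349.62786335 332.2860483 ]
```

View pics/a2.png

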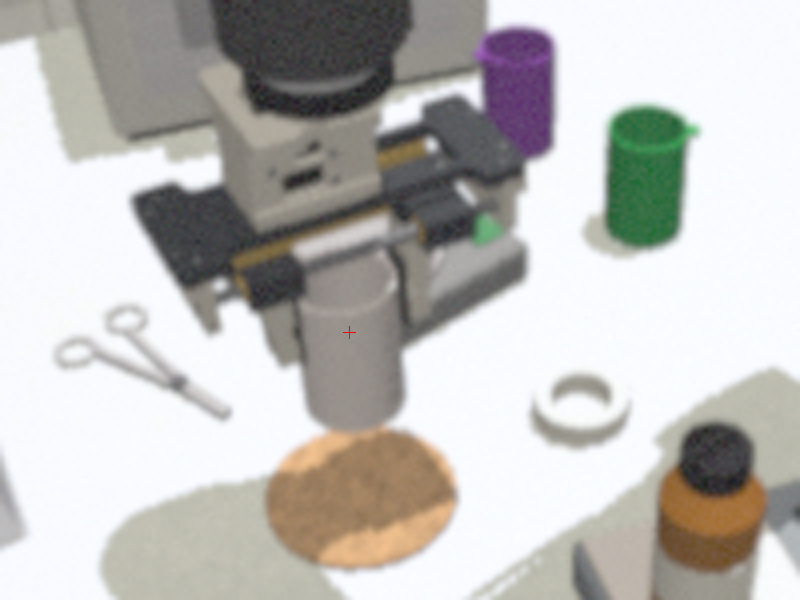

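The beaker hangs upright (bottom at 355,420) over the cork (362,498). Lowering it about 79 mm.

Call:
jog_arm --deltas '[[[0, 0, 0.4, 0], [0, 0, 0.8, 0], [0, 0, 1.15, 0], [0, 0, 1.25, 0], [0, 0, 1.32, 0], [0, 0, 1.32, 0]]]'

```text
t: 5.55
eef_pos: [0.5816, -0.0921, 0.058]
ee_rot: [-3.141, 0.0, -1.567]
force: [-0.6, -0.6, -0.2]
width: 0.0602
gripper_force: 8.0
```

Call:
jog_arm --deltas '[[[0, 0, 0, 0], [0, 0, 0, 0], [0, 0, 0, 0], [0, 0, 0, 0], [0, 0, 0, 0]]]' --grip 87.6

```text
t: 6.18
eef_pos: [0.5812, -0.092, 0.0574]
ee_rot: [-3.142, 0.0, -1.567]
force: [-0.1, -0.1, 0.2]
width: 0.0877
gripper_force: 0.0
```

Call:
jog_arm --deltas '[[[0, 0, -0.3, 0], [0, 0, -1, 0], [0, 0, -2, 0], [0, 0, -2.7, 0], [0, 0, -2.7, 0]]]'

```text
t: 6.8
eef_pos: [0.5832, -0.092, 0.2236]
ee_rot: [-3.134, 0.0, -1.566]
force: [-0.6, -0.8, 0.0]
width: 0.0871
gripper_force: 0.0
```

Call:
jog_arm --deltas '[[[-0.6, 0, 0, 0], [-1.5, -0.1, 0, 0], [-2.5, -0.2, 0, 0], [-3.5, -0.2, 0, 0], [-4.5, -0.2, 0, 0], [-5.4, -0.2, 0, 0], [-6.0, -0.2, 0, 0], [-6.17, -0.23, 0, 0]]]'

```text
t: 7.8
eef_pos: [0.5927, 0.2802, 0.2178]
ee_rot: [3.14, -0.001, -1.564]
force: [-0.3, 0.1, 0.2]
width: 0.0879
gripper_force: 0.0
```

Call:
jog_arm --deltas '[[[0, 0, 0.5, 0], [0, 0, 1.2, 0], [0, 0, 1.9, 0], [0, 0, 2.2, 0], [0, 0, 2.2, 0]]]'

```text
t: 8.43
eef_pos: [0.5931, 0.2773, 0.0863]
ee_rot: [3.14, -0.002, -1.567]
force: [0.3, 0.1, -0.0]
width: 0.0875
gripper_force: 0.0
```

```bash
python3 look.py scene pics/a3.png 200 240 200 150
```

```text
[0.594  0.278  0.0879] 4.0 [448.13031278 395.57914089]
```

View pics/a3.png

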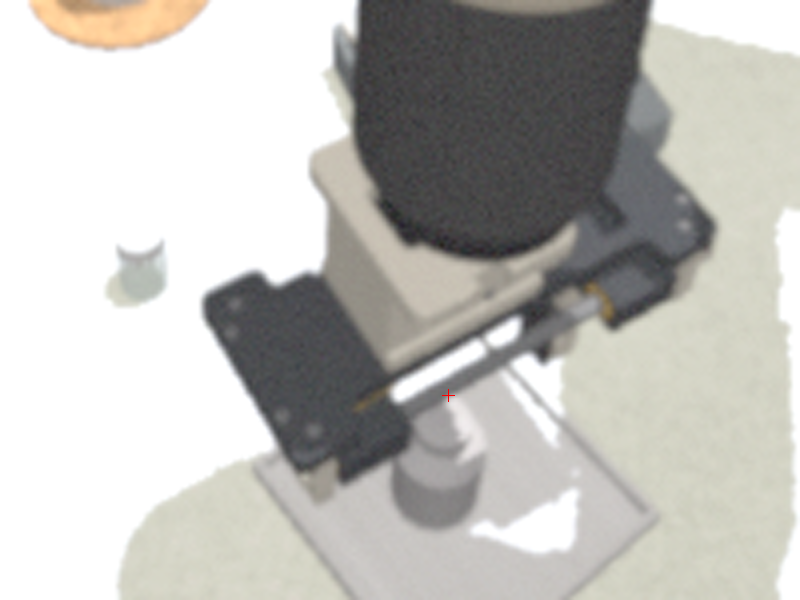

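The weight (knob at 437,425) sits between the open fingers, within a few mm of the TCP. Descending to the upper body and gripping.

Call:
jog_arm --deltas '[[[0, -0.04, 0.4, 0], [0, -0.04, 0.8, 0], [0, -0.04, 1.15, 0], [0, -0.04, 1.15, 0]]]'

```text
t: 8.98
eef_pos: [0.596, 0.2782, 0.0188]
ee_rot: [3.141, -0.0, -1.567]
force: [0.4, -0.5, -0.3]
width: 0.0877
gripper_force: 0.0
```

Call:
jog_arm --deltas '[[[0, 0, 0, 0], [0, 0, 0, 0], [0, 0, 0, 0], [0, 0, 0, 0], [0, 0, 0, 0], [0, 0, 0, 0], [0, 0, 0, 0], [0, 0, 0, 0]]]' --grip 30 --squeeze 30

```text
t: 9.98
eef_pos: [0.5956, 0.2781, 0.0184]
ee_rot: [3.141, -0.0, -1.567]
force: [-4.0, -0.3, 5.5]
width: 0.0411
gripper_force: 30.0
```

Call:
jog_arm --deltas '[[[0, 0, -0.3, 0], [0, 0, -0.9, 0], [0, 0, -1.7, 0], [0, 0, -2.5, 0], [0.4, 0, -3.1, 0], [1.2, 0.2, -3.2, 0], [2.0, 0.4, -3.2, 0], [2.8, 0.5, -3.2, 0]]]'

```text
t: 10.98
eef_pos: [0.5657, 0.1086, 0.2111]
ee_rot: [-3.141, 0.001, -1.567]
force: [0.6, -0.7, -5.4]
width: 0.0414
gripper_force: 30.0
```

Call:
jog_arm --deltas '[[[0.8, 0.15, 0, 0], [1.6, 0.3, 0, 0], [2.4, 0.45, 0, 0], [3.2, 0.6, 0, 0], [4.0, 0.8, 0, 0], [4.8, 0.9, 0, 0], [5.5, 1.0, 0, 0], [6.0, 1.1, 0, 0]]]'

```text
t: 11.98
eef_pos: [0.5013, -0.252, 0.2108]
ee_rot: [-3.141, -0.0, -1.568]
force: [-0.1, 0.7, -5.2]
width: 0.0412
gripper_force: 30.0
```

Call:
jog_arm --deltas '[[[0.2, 0, 0.3, 0], [0.27, 0.04, 0.9, 0], [0.27, 0.04, 1.5, 0], [0.27, 0.04, 1.9, 0], [0.27, 0.04, 1.9, 0]]]'

```text
t: 12.6
eef_pos: [0.4979, -0.2656, 0.094]
ee_rot: [3.137, 0.001, -1.567]
force: [-0.3, 0.7, -4.9]
width: 0.0412
gripper_force: 30.0
```

```bash
python3 look.py scene pics/a4.png 160 100 200 150
```

```text
[ 0.4993 -0.266   0.0957] 4.0 [277.87326139 230.89188428]
```

View pics/a4.png

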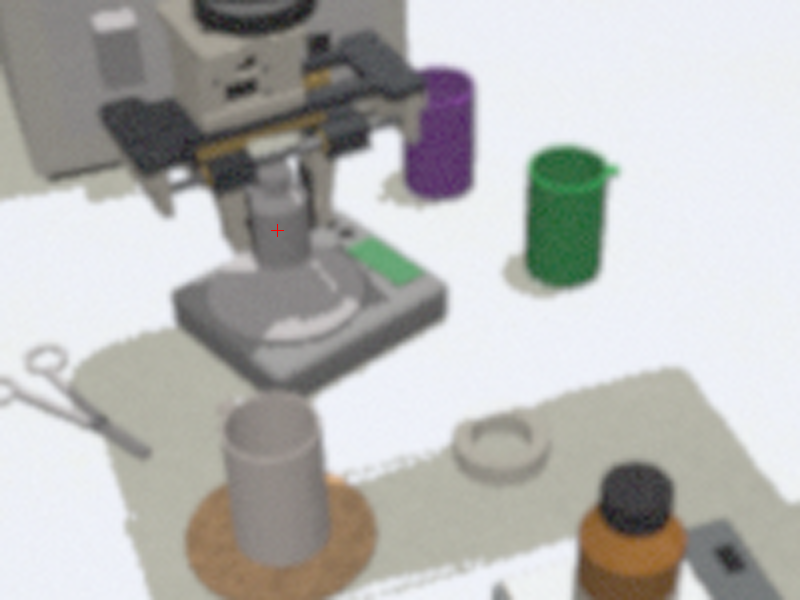

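Weight hangs upright (280,235) over the pan (centre about 288,290). The beaker stands central on the cork (280,540). Lowering the weight.

Call:
jog_arm --deltas '[[[0, 0.03, 0.2, 0], [0, 0.03, 0.4, 0], [0, 0.03, 0.52, 0], [0, 0.03, 0.6, 0], [0, 0.03, 0.6, 0]]]'

```text
t: 13.28
eef_pos: [0.4977, -0.2664, 0.06]
ee_rot: [3.141, 0.0, -1.567]
force: [-0.2, 0.2, -4.6]
width: 0.0413
gripper_force: 30.0
```

Call:
jog_arm --deltas '[[[0, 0, 0.02, 0], [0, 0, 0.02, 0]]]'

```text
t: 13.52
eef_pos: [0.498, -0.2664, 0.0594]
ee_rot: [-3.141, -0.0, -1.567]
force: [-0.5, 0.3, -5.6]
width: 0.0411
gripper_force: 30.0
```

Call:
jog_arm --deltas '[[[0, 0, 0.02, 0], [0, 0, 0.02, 0]]]'

```text
t: 13.78
eef_pos: [0.4981, -0.2665, 0.0584]
ee_rot: [-3.141, -0.0, -1.567]
force: [0.0, 0.5, 0.2]
width: 0.0413
gripper_force: 30.0
```

Call:
jog_arm --deltas '[[[0, 0, 0, 0], [0, 0, 0, 0], [0, 0, 0, 0], [0, 0, 0, 0], [0, 0, 0, 0], [0, 0, 0, 0]]]' --grip 87.6

```text
t: 14.52
eef_pos: [0.4979, -0.2664, 0.0579]
ee_rot: [3.142, 0.0, -1.567]
force: [-0.1, -0.2, 0.0]
width: 0.0871
gripper_force: 0.0
```

Call:
jog_arm --deltas '[[[0, 0, -0.3, 0], [0, 0, -1, 0], [0, 0, -2, 0], [-0.6, 0.1, -2.8, 0], [-1.5, 0.2, -3, 0], [-2.5, 0.3, -3, 0], [-3.5, 0.4, -3, 0], [-4.3, 0.45, -3, 0]]]'

```text
t: 15.52
eef_pos: [0.4693, -0.0066, 0.2384]
ee_rot: [-3.141, 0.001, -1.566]
force: [0.4, 0.8, -0.4]
width: 0.0878
gripper_force: 0.0
```

Call:
jog_arm --deltas '[[[-0.8, 0, 0, 0], [-1.5, 0, 0, 0], [-1.9, 0, 0, 0], [-2.01, 0, 0, 0], [-2.01, 0, 0.4, 0], [-2.01, 0, 0.8, 0], [-2.01, 0, 0.8, 0]]]'

```text
t: 16.4
eef_pos: [0.4683, 0.1109, 0.1886]
ee_rot: [3.139, -0.002, -1.568]
force: [-0.1, 0.1, 1.4]
width: 0.0876
gripper_force: 0.0
```

```bash
python3 look.py scene pics/a5.png 160 120 240 180
```

```text
[0.4692 0.1113 0.1899] 3.3333333333333335 [538.47760788 311.64263764]
```

View pics/a5.png

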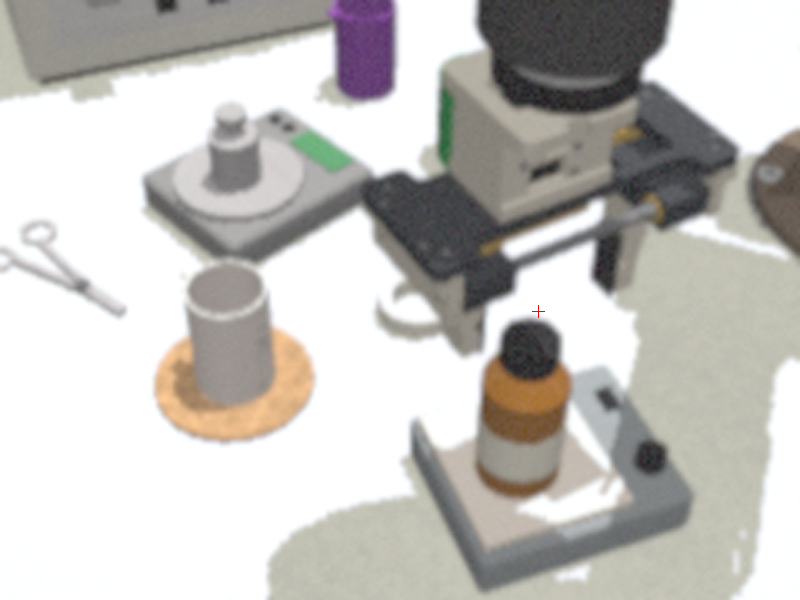

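The weight stands near the pan's centre (235,180). The bottle cap (532,335) lies between the fingers. Descending onto the bottle's body.

Call:
jog_arm --deltas '[[[0, 0, 0.4, 0], [0, 0, 0.8, 0], [0, 0, 1.2, 0], [0, 0, 1.35, 0], [0, 0, 1.35, 0]]]'

```text
t: 17.08
eef_pos: [0.4697, 0.112, 0.1095]
ee_rot: [-3.141, -0.0, -1.567]
force: [-0.4, -0.2, 0.9]
width: 0.0874
gripper_force: 0.0
```

Call:
jog_arm --deltas '[[[0, 0, 0, 0], [0, 0, 0, 0], [0, 0, 0, 0], [0, 0, 0, 0], [0, 0, 0, 0], [0, 0, 0, 0], [0, 0, 0, 0], [0, 0, 0, 0]]]' --grip 45 --squeeze 20

```text
t: 18.08
eef_pos: [0.4697, 0.1122, 0.1092]
ee_rot: [-3.141, 0.0, -1.567]
force: [0.6, -0.5, 4.0]
width: 0.0557
gripper_force: 20.0
```

Call:
jog_arm --deltas '[[[0, 0, -0.3, 0], [0, 0, -0.7, 0], [-0.3, -0.2, -1.0, 0], [-0.8, -0.5, -1.0, 0], [-1.4, -0.9, -1.0, 0], [-2.0, -1.3, -1.0, 0], [-2.6, -1.7, -1.0, 0], [-2.9, -1.97, -1.0, 0]]]'

```text
t: 19.08
eef_pos: [0.5869, 0.288, 0.1672]
ee_rot: [3.139, -0.001, -1.566]
force: [-0.9, -1.3, -2.3]
width: 0.0555
gripper_force: 20.0
```

Call:
jog_arm --deltas '[[[0, 0, 0.3, 0], [0, 0, 0.7, 0], [0, 0, 1.0, 0], [0, 0, 1.3, 0], [0, 0, 1.3, 0]]]'

```text
t: 19.7
eef_pos: [0.5858, 0.2857, 0.0891]
ee_rot: [3.139, -0.002, -1.567]
force: [0.5, 0.6, -1.7]
width: 0.0552
gripper_force: 20.0
```

```bash
python3 look.py scene pics/a6.png 220 260 200 150
```

```text
[0.5866 0.2862 0.0904] 4.0 [393.44364775 320.01926092]
```

View pics/a6.png

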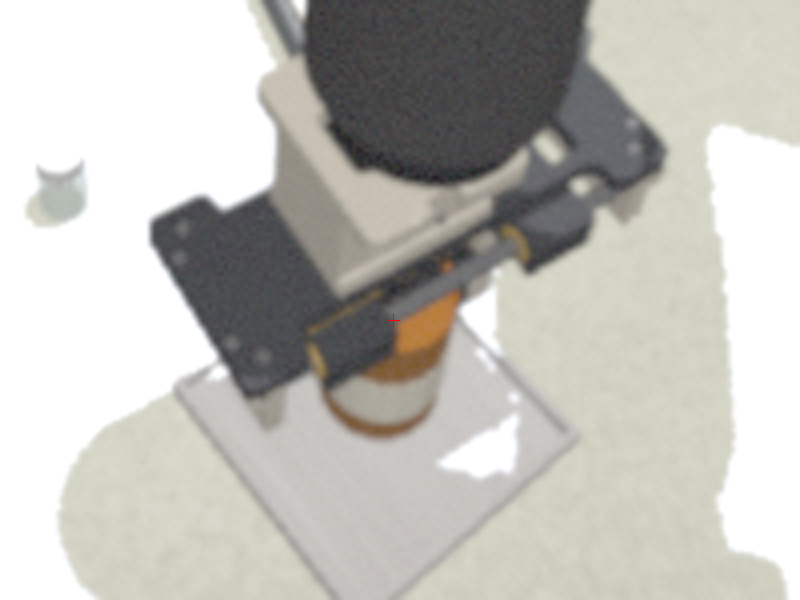

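The bottle (base at 380,415) hangs upright over the tray's middle (about 378,411). Lowering the last 25 mm.

Call:
jog_arm --deltas '[[[0, 0, 0.15, 0], [0, -0.02, 0.3, 0], [0, -0.02, 0.38, 0], [0, -0.02, 0.4, 0], [0, -0.02, 0.4, 0]]]'

```text
t: 20.38
eef_pos: [0.5881, 0.2866, 0.067]
ee_rot: [-3.142, -0.0, -1.567]
force: [-0.2, 0.2, -2.9]
width: 0.0552
gripper_force: 20.0
```

Call:
jog_arm --deltas '[[[0, 0, 0.02, 0], [0, 0, 0.02, 0]]]'

```text
t: 20.62
eef_pos: [0.588, 0.2866, 0.0659]
ee_rot: [-3.142, 0.0, -1.567]
force: [0.2, -0.4, -1.8]
width: 0.0552
gripper_force: 20.0
```

Call:
jog_arm --deltas '[[[0, 0, 0.02, 0], [0, 0, 0.02, 0]]]'

```text
t: 20.88
eef_pos: [0.5883, 0.2867, 0.0653]
ee_rot: [-3.141, 0.0, -1.566]
force: [-0.9, -0.5, 4.7]
width: 0.0552
gripper_force: 20.0
```

Call:
jog_arm --deltas '[[[0, 0, 0, 0], [0, 0, 0, 0], [0, 0, 0, 0], [0, 0, 0, 0], [0, 0, 0, 0], [0, 0, 0, 0]]]' --grip 87.6

```text
t: 21.62
eef_pos: [0.588, 0.2865, 0.0645]
ee_rot: [3.142, -0.0, -1.567]
force: [0.2, -0.9, -0.6]
width: 0.0876
gripper_force: 0.0
```

Call:
jog_arm --deltas '[[[0, 0, -0.3, 0], [0, 0, -0.9, 0], [0, 0, -1.7, 0], [0.3, 0, -2.3, 0], [1.2, 0, -2.3, 0], [2.2, 0.1, -2.3, 0], [3.2, 0.1, -2.3, 0], [4.2, 0.12, -2.3, 0]]]'

```text
t: 22.62
eef_pos: [0.5819, 0.0328, 0.2044]
ee_rot: [-3.139, 0.0, -1.566]
force: [0.8, 0.1, -0.7]
width: 0.0877
gripper_force: 0.0
```

Call:
jog_arm --deltas '[[[0.9, 0, 0, 0], [1.6, 0, 0, 0], [2.0, 0, 0, 0], [2.07, 0, 0, 0], [2.07, 0, 0.6, 0], [2.07, 0, 1.2, 0], [2.07, 0, 1.5, 0], [2.07, 0, 1.5, 0]]]'

```text
t: 23.62
eef_pos: [0.5818, -0.0891, 0.1119]
ee_rot: [3.139, -0.0, -1.566]
force: [-0.3, -0.3, 0.1]
width: 0.0873
gripper_force: 0.0
```

```bash
python3 look.py scene pics/a7.png 150 130 240 270
```

```text
[ 0.5826 -0.0891  0.1131] 2.2222222222222223 [173.37616837 159.40515544]
```

View pics/a7.png

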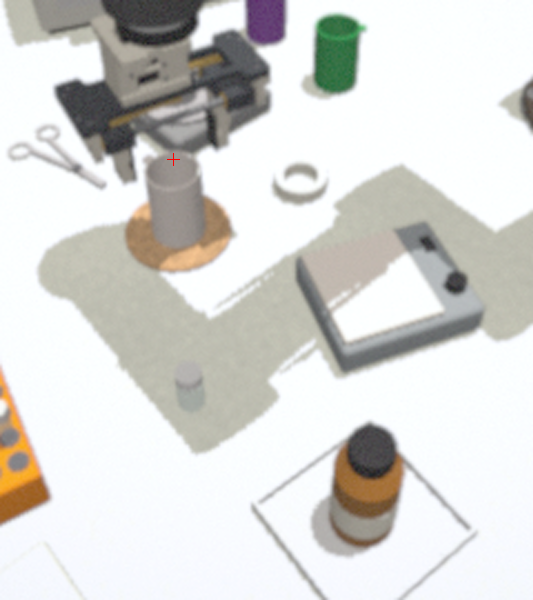

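The bottle stands in the middle of the tray (363,525), the beaker is between the fingers at (175,170), and the stirrer is free. Gripping the beaker again.

Call:
jog_arm --deltas '[[[0, 0, 0.4, 0], [0, 0, 0.8, 0], [0, 0, 0.92, 0], [0, 0, 0.92, 0]]]'

```text
t: 24.18
eef_pos: [0.583, -0.0895, 0.0582]
ee_rot: [-3.141, -0.0, -1.566]
force: [-0.0, -0.3, 0.2]
width: 0.0875
gripper_force: 0.0
```

Call:
jog_arm --deltas '[[[0, 0, 0, 0], [0, 0, 0, 0], [0, 0, 0, 0], [0, 0, 0, 0], [0, 0, 0, 0], [0, 0, 0, 0], [0, 0, 0, 0], [0, 0, 0, 0]]]' --grip 50 --squeeze 8

```text
t: 25.18
eef_pos: [0.5825, -0.0897, 0.0577]
ee_rot: [-3.141, -0.0, -1.567]
force: [-1.6, 0.5, 5.1]
width: 0.0603
gripper_force: 7.9
```

Call:
jog_arm --deltas '[[[0, 0, -0.4, 0], [0, 0, -1.0, 0], [-0.2, 0.1, -1.6, 0], [-0.8, 0.5, -1.95, 0], [-1.5, 0.9, -1.95, 0], [-2.2, 1.3, -1.95, 0], [-2.9, 1.8, -1.95, 0], [-3.23, 2.03, -1.95, 0]]]'

```text
t: 26.18
eef_pos: [0.4582, 0.1051, 0.1741]
ee_rot: [3.141, 0.0, -1.565]
force: [0.4, 0.8, -0.7]
width: 0.0602
gripper_force: 7.9
```

Call:
jog_arm --deltas '[[[0, 0, 0.2, 0], [0, 0, 0.6, 0], [0, 0, 0.9, 0], [0, 0, 0.9, 0]]]'

```text
t: 26.68
eef_pos: [0.4588, 0.1024, 0.1185]
ee_rot: [3.138, -0.002, -1.568]
force: [-0.4, 0.1, -0.1]
width: 0.0602
gripper_force: 7.9
```

```bash
python3 look.py scene pics/a8.png 240 170 180 135
```

```text
[0.4596 0.1029 0.1196] 4.444444444444445 [356.56629194 282.93691062]
```

View pics/a8.png

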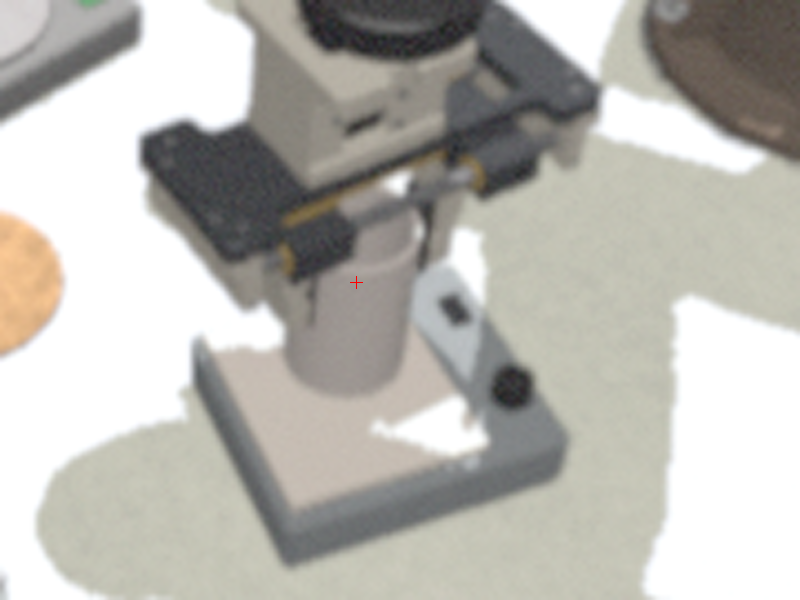

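The beaker (base about 347,370) hangs upright over the plate. Lowering about 19 mm.

Call:
jog_arm --deltas '[[[0, -0.02, 0.1, 0], [-0.01, -0.02, 0.2, 0], [-0.01, -0.02, 0.28, 0], [-0.01, -0.02, 0.3, 0], [-0.01, -0.02, 0.32, 0], [-0.01, -0.02, 0.32, 0]]]'

```text
t: 27.48
eef_pos: [0.461, 0.1043, 0.1012]
ee_rot: [-3.141, 0.0, -1.567]
force: [0.1, -0.4, -1.2]
width: 0.06
gripper_force: 7.9
```

Call:
jog_arm --deltas '[[[0, 0, 0.01, 0], [0, 0, 0.01, 0]]]'

```text
t: 27.72
eef_pos: [0.4611, 0.1043, 0.1007]
ee_rot: [-3.141, 0.0, -1.567]
force: [-0.7, 0.8, -0.3]
width: 0.0601
gripper_force: 7.9
```

Call:
jog_arm --deltas '[[[0, 0, 0, 0], [0, 0, 0, 0], [0, 0, 0, 0], [0, 0, 0, 0], [0, 0, 0, 0], [0, 0, 0, 0]]]' --grip 87.6

```text
t: 28.48
eef_pos: [0.461, 0.1043, 0.1005]
ee_rot: [3.142, -0.0, -1.567]
force: [0.2, 0.1, 0.3]
width: 0.0878
gripper_force: 0.0
```

Call:
jog_arm --deltas '[[[0, 0, -0.3, 0], [0, 0, -1, 0], [0, 0, -2, 0], [0.6, 0, -2.5, 0], [1.6, 0, -2.5, 0], [2.6, 0, -2.5, 0], [3.4, 0, -2.5, 0], [3.6, 0, -2.5, 0]]]'

```text
t: 29.48
eef_pos: [0.4614, -0.114, 0.2505]
ee_rot: [3.141, -0.0, -1.57]
force: [0.0, 0.2, -0.3]
width: 0.0874
gripper_force: 0.0
```

Call:
jog_arm --deltas '[[[1, 1, 0, 0], [2, 1, 0, 0], [3, 1, 0, 0], [4, 1, 0, 0], [5, 1, 0, 0], [6, 1, 0, 0], [6, 1, 0, 0]]]'

```text
t: 30.35
eef_pos: [0.4029, -0.4749, 0.2487]
ee_rot: [3.139, 0.001, -1.57]
force: [0.1, 0.2, -1.3]
width: 0.0877
gripper_force: 0.0
```

```bash
python3 look.py top pics/a9.png 110 110 320 160;python3 - <<'E'
from station import grab_frame
import pickle
pickle.dump(grab_frame("top"),open("top2.pkl","wb"))
E
```

```text
[ 0.403  -0.4736  0.2489] 2.5 [1030.05999708  301.35946362]
```

View pics/a9.png

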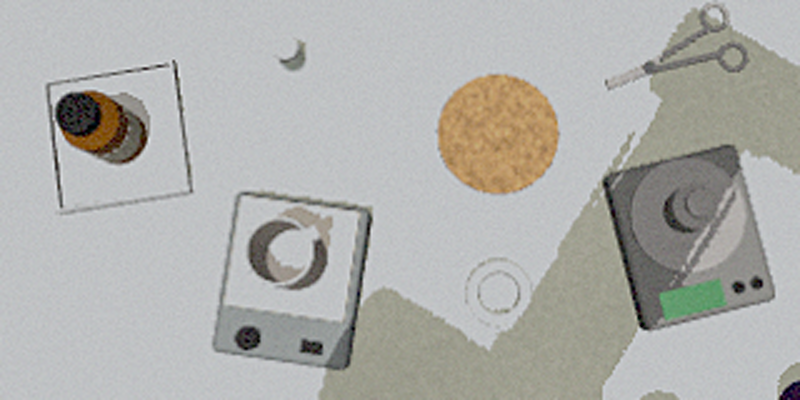

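```bash
python3 - <<'E'
import pickle
from h import *
T=pickle.load(open("top2.pkl","rb"))
t=lambda a:np.array(a,float)/2.5+110-.3
for n,z,a,goal in(("bottle",.124,(78,113),(.5854,.2841)),("weight",.112,(706,201),(.4948,-.2683))):
    v=ray(T,t(a),z)[0,:2];print(n,v,"error",v-goal)
# where a perfectly central beaker rim / weight knob would appear in the crop
for P in((.4591,.1032,.138),(.4591,.1032,.048),(.4948,-.2683,.112)):print((proj(T,P)[0]-110+.3)*2.5)
r=[(proj(T,(.4591+.03*np.cos(a),.1032+.03*np.sin(a),.138))[0]-110+.3)*2.5 for a in np.arange(4)*np.pi/2];print(np.round(r))
c=T["img"][185:240,200:265,::-1].copy()
cv2.imwrite("pics/b.png",cv2.resize(cv2.createCLAHE(4,(2,2)).apply(cv2.cvtColor(c,cv2.COLOR_BGR2GRAY)),None,fx=8,fy=8,interpolation=cv2.INTER_CUBIC))
E
```

```text
bottle [0.58585264 0.28146667] error [ 0.00045264 -0.00263333]
weight [ 0.49775182 -0.26803428] error [0.00295182 0.00026572]
[275.6969369  251.27582169]
[293.54323018 258.3069496 ]
[706.43679879 204.35863954]
[[276. 216.]
 [241. 252.]
 [276. 287.]
 [311. 251.]]
```

View pics/b.png

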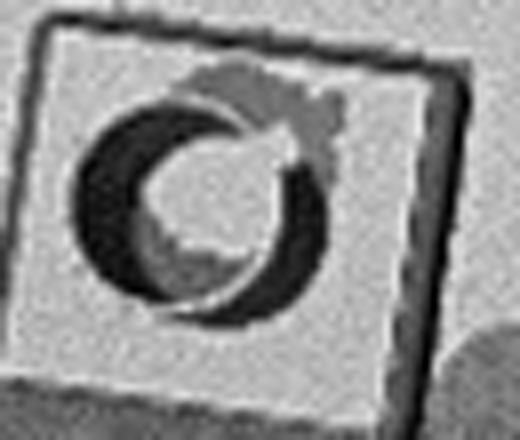

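All three stand upright, and my estimate puts each within about 5 mm of its middle (limit 15 mm). The inner rim of the beaker is centred near (178,199) in this crop. The bystanders have not moved and the arm is clear, so I'm handing in.

```bash
python3 -c "
from station import arm
print(arm.job_done())"
```

```text
the job is handed in; nothing more can be done
None
```

The job is handed in: the beaker stood released on the cork mat on the way; the weight is now on the scale's pan, the beaker on the stirrer's plate and the bottle in the drip tray, each about 5 mm or less off centre by my camera estimate; the hand-in gave no verdict.

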